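# Tug-test a pressed dowel on a spring gauge

## Task

Check that the dowel with the thick head is firmly pressed into its block: grip it by the head and tug it straight up until the pointer of its spring gauge stands between the two ridges of the scale (about 11 N), keep it there for about a second, then ease it all the way back down before you let go. Do not pull past the upper ridge, and leave the gauge with the plain thin dowel untugged.

Things in the scene. Friction and masses are not known exactly. Their poses are not given: they have to be found in the camera images.
- headed_dowel_head (a point): Centre of the head of the steel dowel to tug, 76 mm above the worktop at rest. Head: upright cylinder 24 mm across, 28 mm tall, on a 12 mm shank; 26 mm of shank shows above the block (block top 36 mm above the worktop). z up. Two guide posts of the gauge, 13 mm across, 61 mm tall, stand 34 mm either side along y, a 50 mm tall scale strip at y +46 mm; nothing is near along x.
- headed_carriage (a joint): Lift in m of the spring gauge's carriage under the headed dowel: 0 at rest, grows straight up, hard stop 0.030. Pull needed: 5.3 N to start, then 0.4 N more per mm. The pointer stands at the lower ridge at 0.008 (8.5 N), at the upper ridge at 0.020 (13.3 N); 0.014 (11 N) is the middle. It springs down if let go. Fixed base 56 x 104 mm.
- plain_dowel_top (a point): Centre of the top end, 90 mm above the worktop, of the other dowel: a plain steel pin 12 mm across without a head, on a second gauge of the same make and size. Not to be tugged. Both gauges stand in the mouth of a 270 mm gap between a tall oven on the left (side at y 0.10) and a heating cabinet 445 mm high on the right (side at y -0.17), whose fronts are at x 0.49.
- plain_carriage (a joint): Lift in m of the carriage under the plain dowel: 0 at rest, same springs. To be left down.

How it is judged:
By the outcome, as a careful person would: the job done as asked, in the order asked, and still so for the second after the job is handed in, with the robot touching nothing.
It also fails if it takes over 42 s, if anything falls off the work surface, if the arm or the gripper's body presses on something with over 40 N, if the wrist force passes 120 N, or if a joint passes its speed limit or range.

## Robot

A 7-joint arm with a two-finger parallel gripper is mounted at the origin on a cart in front of the work surface, level with it; the furniture and walls round the work are solid. World frame = base frame: x ahead of the robot, y to its left, z up, the work surface at z = 0. Lengths are in m, angles in rad, forces in N, time in s.
With the tool pointing down it reaches from about 0.425 to 0.95 m from the base axis. Payload 4.7 kg.
Tool frame: the origin (TCP) lies between the finger pads; the fingertips stand 25 mm ahead of it and the grasp point (between the pads) lies 6 mm ahead of it; z points along the fingers, y is the line along which they close (so a half turn about z gives the same grasp; the last joint's range is limited). The gripper opens to 85 mm and grips with 20 to 120 N. Pads are 22 mm wide; open, the fingers measure 114 mm over their backs; the gripper's body (76 mm by 85 mm) begins 54 mm behind the grasp point. The pads swing forward as they close: fully open they stand 13 mm farther back than shut.
Start: joints at [-1.193, 0.469, -0.049, 1.532, 0.024, 1.141, -0.082], TCP at [0.267, 0.62, 0.224] pointing down, gripper open.
Joint ranges: [-2.59, 2.59], [-0.33, 1.99], [-1.39, 1.29], [0.1, 2.45], [-1.04, 4.18], [0.21, 1.99], [-2.66, 2.66]. Speed limits (rad/s): [2.57, 2.57, 3.14, 3.14, 3.14, 3.14, 3.14].

## Interface

Orientations are given as a 3x3 rotation matrix whose columns are the frame's x, y, z axes.
In Python, from rig import * gives the robot as it stands. Calls block until the motion is done:
- movep(position, orientation): joint-space move of the TCP to a pose.
- move_l(position, attitude=None, feed=0.15, until_force=None): straight line of the TCP; attitude=None keeps the orientation; feed is the mean speed in m/s. With until_force (N) it stops when the force on the tool has changed by that much, and returns True; else False.
- move_joints(angles): joint-space move.
- command_gripper(opening, newtons=None): finger opening in m; newtons is the grip in N (None keeps the last); returns when the fingers have stopped.
- sleep(seconds).
- inverse_kinematics(position, orientation): joint angles nearest the present ones, or None.
- sense(): the state.
- camera(name): name is "side" or "top"; returns (picture, depth): 420x560x3 uint8, red, green, blue; 420x560 float32, m along the optical axis (not along the pixel's ray), 0 where there is no reading.
- camera_params(name): a dict with "K" (3x3 intrinsics, pixels), "dist" ([k1, k2, p1, p2, k3] as OpenCV has them; the pictures are not rectified), "position" and "rotation" of the camera in the world. Camera axes: x right, y down, z forward; pixel columns grow to the right and rows downward; lengths in m; the calibration is good to about 2 mm. A picture is of the moment at which its call begins. camera_params takes no time and is no camera call.
A pose or a line that the arm cannot do raises Unreachable and nothing moves.
- finish_job(): hands the job in; it is judged then, once.
The state is a dict: "time_s": time; "joint_pos": joint angles; "qd": joint speeds; "joint_efforts": joint torques, N m; "position": TCP position; "tcp_rot": TCP orientation; "wrist_force": force on the tool from outside, world axes, zero at the start; "ft_torque": the same for the moment, N m; "finger_gap": finger opening in m; "gripper_force": force on a finger pad.
Only numpy, scipy, OpenCV 4.12 (cv2) and the standard library are available. Lean on these libraries where they do the work, as an engineer would, in place of code of your own. Each camera call takes 0.05 s, during which the arm holds its last target. There are 200 camera calls.

## Working session

There is one attempt and no reset: what is moved stays moved. The work goes in short steps, each a Python script; the robot and the scene stay as the last script left them, time stands still between calls to the robot, and variables do not carry over. Pictures are saved under pics/ and viewed, at most 10 in all, crops included, and the job is handed in when it is done.

```bash
ls; mkdir -p pics; python3 - <<'E'
from rig import *
import cv2, numpy as np
for n in ("side","top"):
    p,d=camera(n); cv2.imwrite(f"pics/{n}0.png",p[:,:,::-1]); np.save(f"{n}0.npy",d)
    c=camera_params(n); print(n,{k:np.round(v,4).tolist() for k,v in c.items()})
s=sense(); print(s["time_s"],s["position"],np.round(s["tcp_rot"],3).tolist(),s["wrist_force"])
E
```

```text
pics
side {'K': [[444.0732, 0.0, 279.1365], [0.0, 444.0732, 212.7462], [0.0, 0.0, 1.0]], 'dist': [-0.086, 0.0, 0.0, 0.0, 0.0], 'position': [0.1595, 0.5983, 0.5314], 'rotation': [[-0.8585, -0.2473, 0.4492], [-0.5125, 0.4445, -0.7347], [-0.018, -0.8609, -0.5084]]}
top {'K': [[482.3825, 0.0, 276.8309], [0.0, 482.3825, 198.7008], [0.0, 0.0, 1.0]], 'dist': [-0.1525, 0.0, 0.0, 0.0, 0.0], 'position': [0.4634, -0.0443, 0.95], 'rotation': [[-0.0091, -0.9983, 0.0577], [-0.9994, 0.011, 0.0332], [-0.0337, -0.0574, -0.9978]]}
0.1 [0.26685577 0.61942535 0.22255047] [[-0.918, 0.396, -0.001], [0.396, 0.918, -0.002], [-0.0, -0.002, -1.0]] [ 0.73263353  0.5124138  -0.90828889]
```

View pics/side0.png

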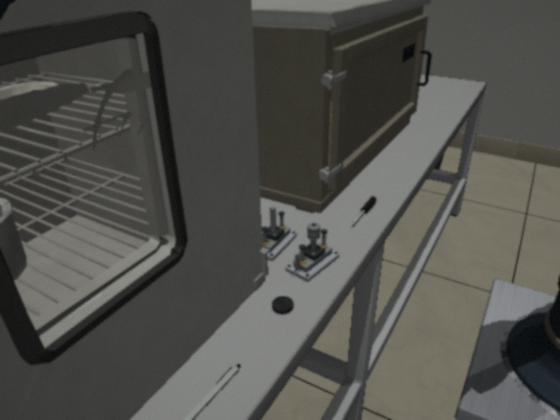

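View pics/top0.png

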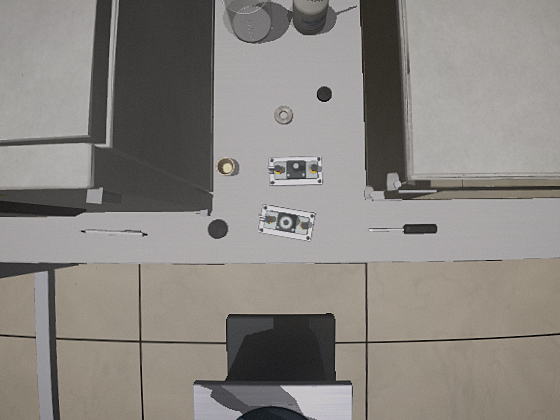

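```bash
python3 - <<'E'
import cv2, numpy as np
a=cv2.resize(cv2.imread("pics/side0.png")[195:285,250:350],(600,540),interpolation=cv2.INTER_CUBIC)
b=cv2.resize(cv2.imread("pics/top0.png")[145:245,250:330],(480,600),interpolation=cv2.INTER_CUBIC)
cv2.imwrite("pics/sc.png",a);cv2.imwrite("pics/tc.png",b)
E
```

```text
(no output)
```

View pics/sc.png

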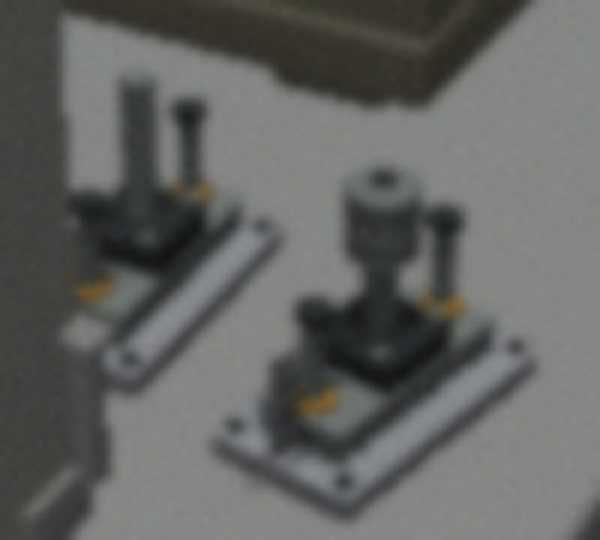

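View pics/tc.png

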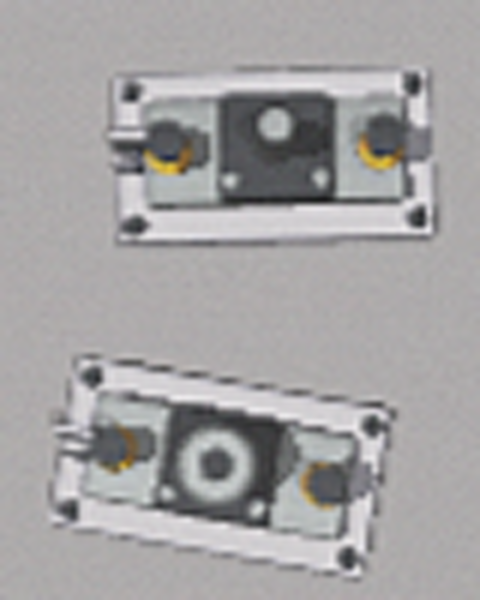

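The top crop shows the headed dowel in the front gauge, with the head centre at about (285.4, 221.4). In the side crop its top centre is at about (313.4, 225.1). The front gauge is turned about 10°, and the plain pin stands farther back at about (295.5, 165).

```bash
cat > h.py <<'E'
from rig import *
import numpy as np, cv2
def ray(n,px):
    c=camera_params(n); u=cv2.undistortPoints(np.array([[px]],float),np.array(c["K"]),np.array(c["dist"]))[0,0]
    d=np.array(c["rotation"])@[u[0],u[1],1]; return np.array(c["position"]),d
def atz(n,px,z):
    o,d=ray(n,px); return o+d*(z-o[2])/d[2]
def tri(a,b):
    (o1,d1),(o2,d2)=ray("side",a),ray("top",b)
    t=np.linalg.lstsq(np.c_[d1,-d2],o2-o1,rcond=None)[0]
    p,q=o1+d1*t[0],o2+d2*t[1]; return (p+q)/2,np.linalg.norm(p-q)
def cr(x,y,ox,oy): return ((x+.5)/6-.5+ox,(y+.5)/6-.5+oy)
def R(th): # tool down, tool y along (cos th, sin th)
    y=np.array([np.cos(th),np.sin(th),0]); z=np.array([0,0,-1.]); return np.c_[np.cross(y,z),y,z]
E
python3 - <<'E'
from h import *
T=lambda x,y:cr(x,y,250,145); S=lambda x,y:cr(x,y,250,195)
print("head top",tri(S(383,183),T(215,461)), atz("top",T(215,461),.09),atz("side",S(383,183),.09))
print("plain top",tri(S(138,77),T(276,125)))
for n,a,b in (("postL",S(313,307),T(110,446)),("postR",S(446,215),T(326,480))): print(n,tri(a,b))
L,Rr=atz("top",T(110,446),.061),atz("top",T(326,480),.061); print("axis",L,Rr,(L+Rr)/2,np.degrees(np.arctan2(*(L-Rr)[:2])))
d=np.load("top0.npy"); c=camera_params("top")
print("depth head z", c["position"][2]-d[217:227:3,280:292:3])
q0=np.array(sense()["joint_pos"])
p=np.array([.435,-.05,.2])
for az in (60,40,20,0):
  for r in (.43,.45,.5):
    a=np.radians(az)
    q=inverse_kinematics([r*np.cos(a),r*np.sin(a),.25],R(a)); print(az,r,None if q is None else np.round(q,2))
E
```

```text
head top (array([ 0.47136668, -0.03114656,  0.0901617 ]), np.float64(0.0022203768826996426)) [ 0.47236896 -0.03066268  0.09      ] [ 0.47046744 -0.03183256  0.09      ]
plain top (array([ 0.5718364 , -0.05023044,  0.09051087]), np.float64(0.0013148903987923479))
postL (array([0.47720844, 0.00182021, 0.06134375]), np.float64(0.0008344558107475723))
postR (array([ 0.46524187, -0.06476075,  0.06131102]), np.float64(0.0027921828167316153))
axis [0.47758729 0.00202505 0.061     ] [ 0.4665095  -0.06418027  0.061     ] [ 0.4720484  -0.03107761  0.061     ] 9.49900626109195
depth head z [[0.03637431 0.09060262 0.09005163 0.0902432 ]
 [0.09196065 0.09273444 0.09415505 0.09303311]
 [0.09251885 0.09210567 0.0918747  0.09256611]
 [0.09071086 0.09272359 0.0915126  0.09294401]]
60 0.43 [-1.12  0.04 -0.03  2.04  0.    1.06 -0.1 ]
60 0.45 [-1.12  0.07 -0.03  2.    0.    1.06 -0.1 ]
60 0.5 [-1.11  0.16 -0.02  1.91  0.    1.08 -0.09]
40 0.43 [-0.93  0.03  0.14  2.05 -0.    1.06 -0.09]
40 0.45 [-0.92  0.07  0.14  2.01 -0.01  1.06 -0.08]
40 0.5 [-0.9   0.15  0.13  1.91 -0.02  1.08 -0.06]
20 0.43 [-0.77  0.02  0.33  2.06 -0.01  1.06 -0.08]
20 0.45 [-0.75  0.06  0.33  2.02 -0.02  1.06 -0.06]
20 0.5 [-0.72  0.15  0.33  1.92 -0.06  1.07 -0.02]
0 0.43 [-0.64  0.02  0.55  2.07 -0.01  1.06 -0.08]
0 0.45 [-0.62  0.06  0.55  2.03 -0.04  1.06 -0.05]
0 0.5 [-0.57  0.16  0.55  1.93 -0.1   1.07  0.02]
```

```bash
python3 - <<'E'
from h import *
for n in ("top","side"):
    c=camera_params(n); d=np.load(n+"0.npy"); v,u=np.mgrid[:420,:560]
    uv=cv2.undistortPoints(np.c_[u.ravel(),v.ravel()].astype(float)[:,None],np.array(c["K"]),np.array(c["dist"]))[:,0]
    P=(np.c_[uv,np.ones(len(uv))]*d.ravel()[:,None])@np.array(c["rotation"]).T+np.array(c["position"])
    P=P[(d.ravel()>0)&(P[:,2]>.04)&(P[:,0]>.3)&(P[:,0]<.6)]
    for lo,hi in ((.08,.15),(.15,.2),(.2,.3),(.3,.45),(-.3,-.14)):
        Q=P[(P[:,1]>lo)&(P[:,1]<hi)]
        if len(Q): print(n,lo,hi,len(Q),np.round(np.percentile(Q[:,0],[0,1,5]),3),"z at min x",Q[np.argsort(Q[:,0])[:3],2].round(3), "zmax",Q[:,2].max().round(3))
q0=sense()["joint_pos"]; print(np.round(q0,3))
for r,z in ((.43,.15),(.43,.2),(.425,.2),(.415,.2),(.40,.2),(.43,.3)):
    q=inverse_kinematics([r*.94,r*.34,z],R(np.radians(20))); print(r,z,None if q is None else np.round(q,2))
E
```

```text
top 0.08 0.15 20180 [0.483 0.488 0.494] z at min x [0.586 0.584 0.584] zmax 0.611
top 0.15 0.2 6169 [0.493 0.493 0.494] z at min x [0.602 0.602 0.601] zmax 0.611
top 0.2 0.3 1869 [0.48  0.481 0.482] z at min x [0.333 0.332 0.273] zmax 0.573
top 0.3 0.45 204 [0.482 0.482 0.482] z at min x [0.229 0.229 0.23 ] zmax 0.232
top -0.3 -0.14 13572 [0.506 0.508 0.511] z at min x [0.329 0.326 0.326] zmax 0.448
side 0.08 0.15 5231 [0.481 0.484 0.49 ] z at min x [0.117 0.116 0.117] zmax 0.489
side 0.15 0.2 7240 [0.49  0.491 0.492] z at min x [0.097 0.463 0.222] zmax 0.493
side 0.2 0.3 24521 [0.479 0.481 0.485] z at min x [0.443 0.412 0.278] zmax 0.502
side 0.3 0.45 27440 [0.479 0.48  0.483] z at min x [0.476 0.229 0.475] zmax 0.513
side -0.3 -0.14 11139 [0.503 0.506 0.509] z at min x [0.131 0.131 0.121] zmax 0.447
[-1.193  0.469 -0.049  1.534  0.024  1.141 -0.082]
0.43 0.15 [-0.72  0.16  0.31  2.18 -0.07  0.81 -0.02]
0.43 0.2 [-0.75  0.08  0.32  2.13 -0.03  0.94 -0.06]
0.425 0.2 [-0.75  0.07  0.32  2.13 -0.03  0.94 -0.06]
0.415 0.2 [-0.75  0.06  0.32  2.15 -0.02  0.93 -0.07]
0.4 0.2 [-0.76  0.03  0.32  2.18 -0.01  0.93 -0.09]
0.43 0.3 [-0.78 -0.02  0.33  1.98  0.01  1.18 -0.1 ]
```

```bash
python3 - <<'E'
from h import *
a=np.radians(60); 
move_l([.4*np.cos(a),.4*np.sin(a),.22],None,feed=.2)
print(sense()["time_s"])
q=np.array(sense()["joint_pos"]); q[0]+=np.radians(64); move_joints(q)
s=sense(); print(s["time_s"],s["position"])
command_gripper(.055,40)
Rg=R(np.radians(-9.5))
print(inverse_kinematics([.4717,-.031,.17],Rg))
movep([.4717,-.031,.17],Rg)
s=sense(); print(s["time_s"],s["position"],s["joint_pos"],s["finger_gap"],s["wrist_force"])
p,d=camera("side"); cv2.imwrite("pics/s1.png",cv2.resize(p[100:280,200:400],(800,720))[:600,:,::-1])
E
```

```text
1.6583
3.225 [ 0.40011142 -0.02660093  0.22007372]
[ 0.00975018  0.2022953  -0.03815461  2.05737973  0.00992691  0.88208505
 -0.19974249]
4.075 [ 0.4714818  -0.03094074  0.16908101] [ 0.00959859  0.20439171 -0.03810465  2.0571851   0.00986851  0.88271682
 -0.19937504] 0.054979724033968905 [-0.06884526  0.29174637  0.44164555]
```

View pics/s1.png

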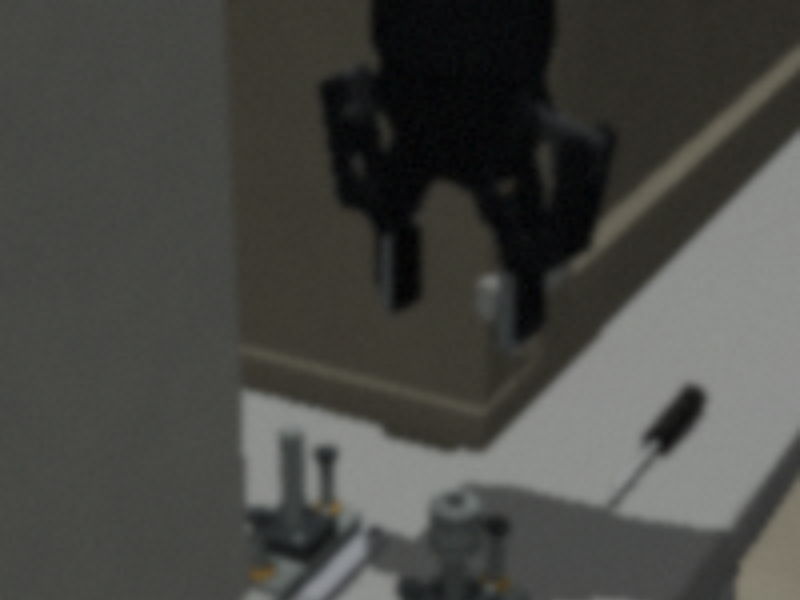

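The open fingers straddle the head from above, either side of (455, 510) in the crop, lined up along the gauge's free x direction. Next I'll descend and grip.

```bash
python3 - <<'E'
from h import *
hit=move_l([.4717,-.031,.082],None,feed=.06,until_force=8)
s=sense(); print(hit,s["time_s"],s["position"],s["wrist_force"])
if not hit:
    command_gripper(0,60); sleep(.2)
    s=sense(); print(s["time_s"],s["position"],s["finger_gap"],s["gripper_force"],s["wrist_force"])
p,d=camera("side"); cv2.imwrite("pics/s2.png",cv2.resize(p[170:285,250:400],(780,598))[:,:,::-1])
E
```

```text
False 5.7417 [ 0.47200778 -0.03098628  0.08235317] [0.57668485 0.3461708  0.31175076]
6.5 [ 0.47196488 -0.03098164  0.08224016] 3.476172260684585e-05 2.0344104431569576 [-0.03775847 -0.72997774  3.40545527]
```

View pics/s2.png

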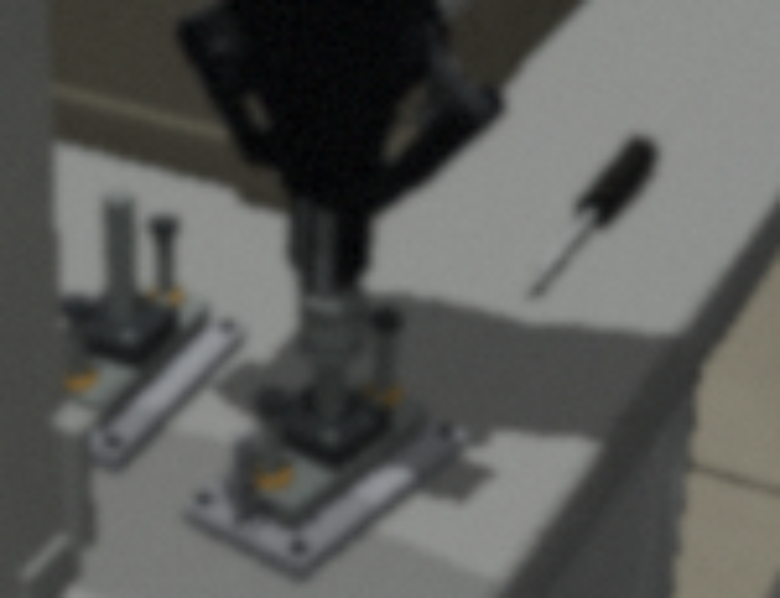

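The fingers have closed on nothing. At crop (330, 300) their tips look level with the head's top, or just beyond it. I'll open them and check with depth where they really are.

```bash
python3 - <<'E'
from h import *
s=sense(); print(s["position"],np.round(s["tcp_rot"],3).tolist(),s["joint_pos"])
def cloud(n):
    p,d=camera(n); c=camera_params(n); v,u=np.mgrid[:420,:560]
    uv=cv2.undistortPoints(np.c_[u.ravel(),v.ravel()].astype(float)[:,None],np.array(c["K"]),np.array(c["dist"]))[:,0]
    return p,((np.c_[uv,np.ones(len(uv))]*d.ravel()[:,None])@np.array(c["rotation"]).T+np.array(c["position"])).reshape(420,560,3)
p,P=cloud("side")
# column through fingers/head: crop x 330/5.2+250=313
for r in range(196,250,3): print(r,P[r,313].round(3))
pt,_=cloud("top"); cv2.imwrite("pics/t2.png",cv2.resize(pt[145:245,240:340],(600,600),interpolation=cv2.INTER_CUBIC)[:,:,::-1])
E
```

```text
[ 0.47191735 -0.03099907  0.0822166 ] [[0.165, 0.986, 0.0], [0.986, -0.165, 0.0], [0.0, 0.0, -1.0]] [ 0.00777708  0.33296978 -0.03759211  2.1367345   0.01975451  0.67171525
 -0.20903146]
196 [ 0.463 -0.012  0.163]
199 [ 0.463 -0.013  0.156]
202 [ 0.465 -0.017  0.148]
205 [ 0.466 -0.02   0.14 ]
208 [ 0.465 -0.017  0.136]
211 [ 0.466 -0.019  0.128]
214 [ 0.466 -0.019  0.122]
217 [ 0.466 -0.02   0.115]
220 [ 0.466 -0.02   0.109]
223 [ 0.465 -0.02   0.103]
226 [ 0.466 -0.021  0.096]
229 [ 0.466 -0.021  0.089]
232 [ 0.466 -0.021  0.082]
235 [ 0.466 -0.023  0.074]
238 [ 0.465 -0.021  0.069]
241 [ 0.469 -0.028  0.057]
244 [ 0.467 -0.025  0.052]
247 [ 0.468 -0.028  0.043]
```

View pics/t2.png

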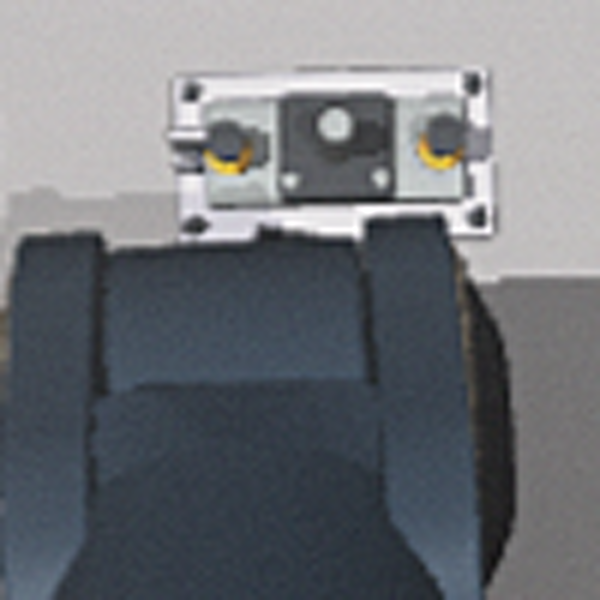

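```bash
python3 - <<'E'
from h import *
for px,x in (((328.5,187),.44),((300,177),.50)):
    o,d=ray("side",px); print("s1 tip",o+d*(x-o[0])/d[0])
s=sense(); print(s["wrist_force"],s["gripper_force"])
command_gripper(.06,60); s=sense(); print(s["time_s"],s["position"],s["finger_gap"],s["wrist_force"])
p,d=camera("side"); cv2.imwrite("pics/s3.png",cv2.resize(p[170:285,250:400],(780,598))[:,:,::-1])
E
```

```text
s1 tip [ 0.44       -0.02489379  0.18044036]
s1 tip [ 0.5        -0.0327574   0.18205511]
[-0.90079469  0.38402771  3.76759228] 2.3711245134472847
7.25 [ 0.47142293 -0.03099722  0.08177601] 0.0599772344822169 [ 0.61111319  0.1148029  -0.19639688]
```

View pics/s3.png

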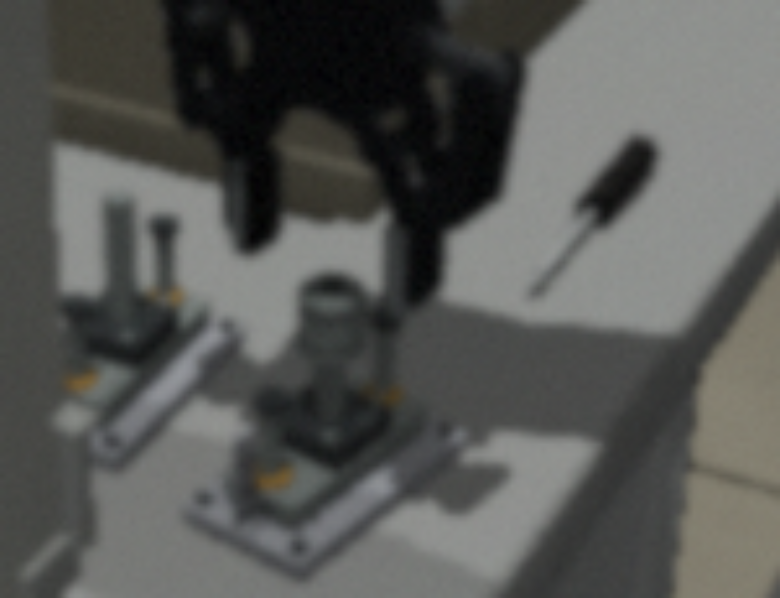

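Opened again, the tips hang at about (245, 250) and (420, 300), near z ≈ 0.09. That is just above the head and about 34 mm higher than the reported TCP implies, in agreement with the 0.18 measured from the earlier picture. The sideways position is right, so I'll lower by that measured offset with a force guard and grip.

```bash
python3 - <<'E'
from h import *
hit=move_l([.4717,-.031,.048],None,feed=.03,until_force=6)
s=sense(); print(hit,s["time_s"],s["position"],s["wrist_force"])
if not hit:
    command_gripper(0.0,60); sleep(.2)
    s=sense(); print(s["time_s"],s["position"],s["finger_gap"],s["gripper_force"],s["wrist_force"])
p,d=camera("side"); cv2.imwrite("pics/s4.png",cv2.resize(p[170:285,250:400],(780,598))[:,:,::-1])
E
```

```text
False 8.5833 [ 0.47188912 -0.03100233  0.04817899] [-0.629354    0.08018903 -1.10844391]
9.2083 [ 0.47140208 -0.03095172  0.04831107] 0.022353745640069964 58.574567483738065 [-2.26871118  0.72490213  5.28114527]
```

View pics/s4.png

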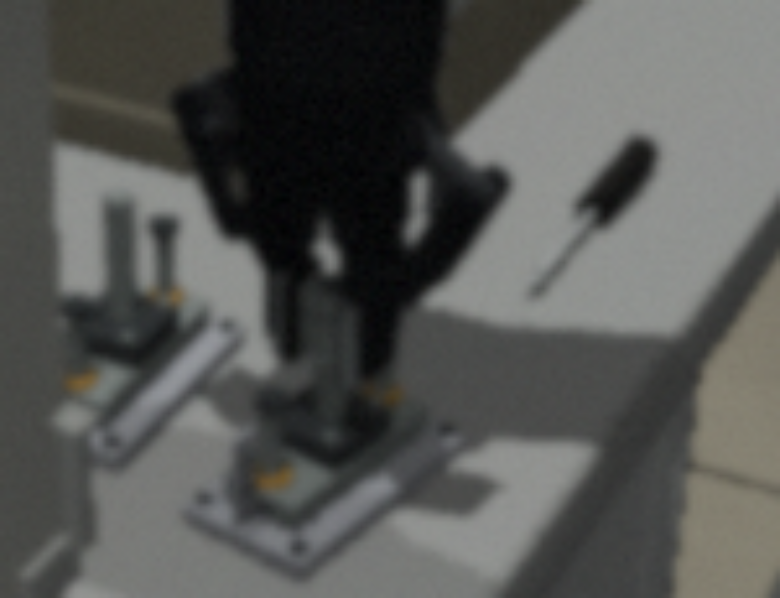

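The head is gripped (gap 22 mm, 59 N), with the tips at about (290, 360) and (370, 370) astride the head. Now the stepped tug.

```bash
cat >> h.py <<'E'
def fz(n=8):
    a=[]
    for _ in range(n): a.append(sense()["wrist_force"]); sleep(.02)
    return np.mean(a,0)
E
python3 - <<'E'
from h import *
s=sense(); z0=s["position"][2]; print(s["time_s"],z0,fz())
for dz in (.004,.008,.011):
    move_l([.4717,-.031,.0482+dz],None,feed=.012)
    s=sense(); print(s["time_s"],round((s["position"][2]-z0)*1e3,2),fz().round(2),round(s["finger_gap"]*1e3,2))
p,d=camera("side"); cv2.imwrite("pics/s5.png",cv2.resize(p[170:285,250:400],(780,598))[:,:,::-1])
E
```

```text
9.2583 0.048342138029377 [-2.13338055  0.04468889  5.6810248 ]
9.8917 3.48 [ 0.21  0.51 -6.69] 22.54
10.5083 7.77 [ 0.11  0.62 -8.38] 22.57
11.0417 10.78 [-0.42  0.97 -9.32] 22.41
```

View pics/s5.png

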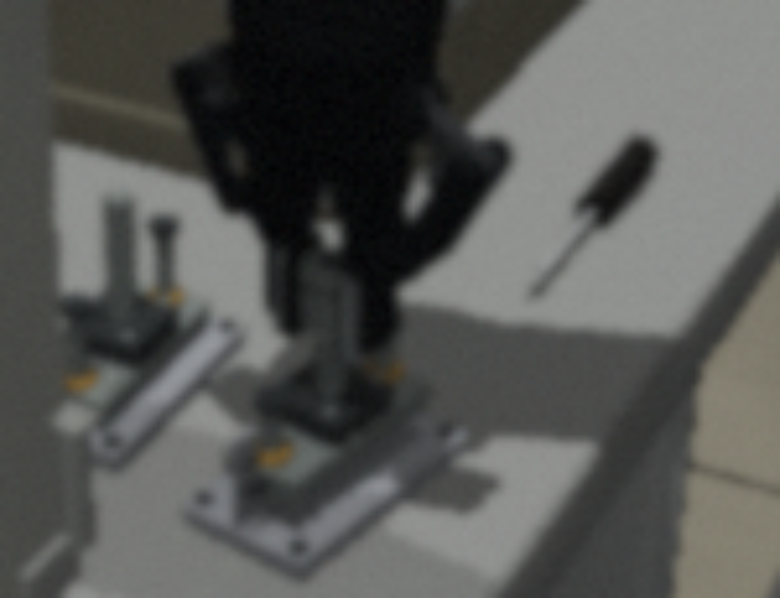

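The block and its gold marks have risen about 10 mm (left mark from (270, 478) to (275, 455)). Force and lift agree, so the grip isn't slipping. I'll take it to the middle, hold, and ease down.

```bash
python3 - <<'E'
from h import *
z0=.04834
def rep(t):
    s=sense(); print(t,round(s["time_s"],2),round((s["position"][2]-z0)*1e3,2),fz().round(2),round(s["finger_gap"]*1e3,2))
move_l([.4717,-.031,.0482+.0146],None,feed=.012); rep("mid")
sleep(1.0); rep("held")
move_l([.4717,-.031,.0482+.003],None,feed=.015); rep("low")
move_l([.4717,-.031,.0480],None,feed=.008); rep("down")
p,d=camera("side"); cv2.imwrite("pics/s6.png",cv2.resize(p[170:285,250:400],(780,598))[:,:,::-1])
E
```

```text
mid 11.68 14.38 [ -1.36   1.23 -11.25] 22.58
held 12.81 14.39 [ -3.1    1.76 -11.07] 22.23
low 13.87 2.86 [-4.94  1.82 -6.65] 22.08
down 14.55 0.1 [-6.28  1.83 -2.22] 22.51
```

View pics/s6.png

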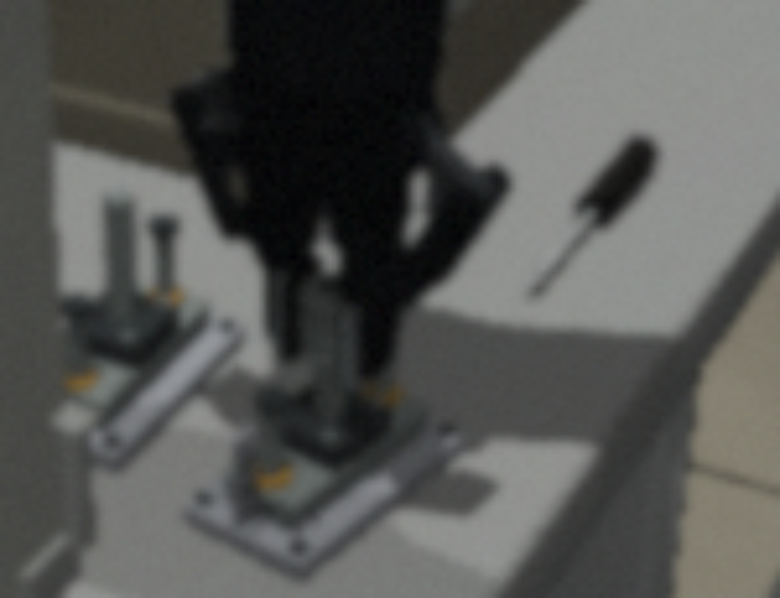

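The picture shows the carriage back down, with the mark at (272, 478) as before the tug. The remaining 2.2 N pull is below the 5.3 N needed to start it. I'll ease down slightly more, release, retreat and check by numbers.

```bash
python3 - <<'E'
from h import *
move_l([.4717,-.031,.0473],None,feed=.005); s=sense(); print(s["time_s"],s["position"],fz())
command_gripper(.055,60); sleep(.2); s=sense(); print(s["finger_gap"],fz())
move_l([.4717,-.031,.18],None,feed=.08); sleep(.3)
s=sense(); print(s["time_s"],s["position"],fz())
p,d=camera("side"); q=np.load("side0.npy"); print("depth diff mm",(np.median(np.abs(d[215:275,285:340]-q[215:275,285:340]))*1e3).round(2), (np.median(d[222:228,310:317])-np.median(q[222:228,310:317]))*1e3)
old=cv2.imread("pics/side0.png")[225:275,285:340].astype(float); new=p[225:275,285:340,::-1].astype(float)
print("shift px",cv2.phaseCorrelate(old.mean(2),new.mean(2)))
E
```

```text
15.025 [ 0.47149244 -0.03099443  0.04834235] [-8.13355733  1.89578114  4.28491638]
0.055034789017920784 [ 0.08466709 -0.12300344 -0.08537875]
18.0167 [ 0.47163591 -0.03102367  0.17986927] [ 0.14007245 -0.16104925  0.07767074]
depth diff mm 1.49 1.200378
shift px ((0.22187187660014018, 0.11188842656351383), 0.7667394685880456)
```

The gauge is back at its original place: 0.1 to 0.2 px of image shift, and no force on the tool.

```bash
python3 -c "
from rig import *
print(finish_job())"
```

```text
the job is handed in; nothing more can be done
None
```

The job is handed in: I tugged the headed dowel to about 11 N (14.4 mm) without slip, held it just over 1 s, eased it fully down and released it, and never touched the plain dowel; the first grip closed on nothing with about 4 N on top of the head, because the fingers sat about 34 mm higher than the tool data implied, and I viewed 11 pictures, one over the limit of 10.

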